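# Lock the green padlock box with its blade key

## Task

Take the orange key out of its wooden block, push its blade all the way down into the slotted latch on top of the green box, and turn it clockwise (seen from above) until the latch is home against its stop, about a quarter turn. Let go and leave the key standing in the latch. Leave the latch of the grey box as it is.

Things in the scene. Friction and masses are not known exactly. Their poses are not given: they have to be found in the camera images.
- key: Loose orange key, 65-105 g, upright in a fixed wooden block 30 mm tall. Origin: centre of the steel blade's lower end, z up. Blade 28 mm wide (x), 5 thick (y), 20 long; above it a collar 36 across, 6 thick, resting on the block; a stem 14 across; a flat paddle to grip, 44 wide (x), 14 thick (y), from 34 to 74 mm above the origin, in the blade's plane. A half turn makes no difference.
- green_slot (a point): Centre of the slot's mouth, on top of the silvery disc latch (58 mm across, top 108 mm above the ledge) on the green box (134 x 114). x along the slot, z up; turns with the latch. Slot 34 x 8 mm, 23 deep, the upper 6 mm flared to 44 x 18. Key fully in: collar on the disc, blade's end 20 mm below this point; it then stands by itself. The blade has 0.11 rad of play either way.
- green_cam (a joint): Turn of the green box's latch, rad, growing clockwise from above. Starts at 0.1 to 0.35; 1.571 is home, at a hard stop (the red dot on the disc is then beside the red dot on the lid). Turns stiffly, 0.06 N m, and stays where it is left.
- grey_cam (a joint): Turn of the same latch on the grey box of the same size, which may stand left or right of the green one; rad, growing clockwise. Starts at 0.1 to 0.35; to be left alone.
There are look-alikes about, which are no part of the job. Leave any blue look-alike of the key alone. There is more than one size of the part that bears green_slot; the job needs the smaller.

How it is judged:
By the outcome, as a careful person would: the job done as asked, in the order asked, and still so for the second after the job is handed in, with the robot touching nothing.
It also fails if it takes over 45 s, if anything falls off the work surface, if the arm or the gripper's body presses on something with over 40 N, if the wrist force passes 120 N, or if a joint passes its speed limit or range.

## Robot

A 7-joint arm with a two-finger parallel gripper is mounted at the origin on the work surface. World frame = base frame: x ahead of the robot, y to its left, z up, the work surface at z = 0. Lengths are in m, angles in rad, forces in N, time in s.
With the tool pointing down it reaches from about 0.425 to 0.875 m from the base axis. Payload 8.4 kg.
Tool frame: the origin (TCP) lies at the very end of the fingers, on their centre line; the grasp point (between the pads) lies 19 mm behind it; z points along the fingers, y is the line along which they close (so a half turn about z gives the same grasp; the last joint's range is limited). The gripper opens to 85 mm and grips with 20 to 120 N. Pads are 22 mm wide; open, the fingers measure 114 mm over their backs; the gripper's body (76 mm by 85 mm) begins 54 mm behind the grasp point. The pads swing forward as they close: fully open they stand 13 mm farther back than shut.
Start: joints at [1.208, 0.333, 0.04, 1.465, -0.013, 1.343, -0.059], TCP at [0.169, -0.627, 0.231] pointing down, gripper open.
Joint ranges: [-2.58, 2.58], [-0.38, 2.09], [-1.3, 1.39], [0.25, 2.4], [-1.5, 4.64], [0.08, 2.09], [-2.65, 2.65]. Speed limits (rad/s): [2.22, 2.22, 2.79, 2.79, 3.14, 3.14, 3.14].

## Interface

Orientations are given as a unit quaternion [x, y, z, w].
In Python, from cell import robot, optics gives the robot as it stands.
- The arm moves only by the shell command python3 -m inch 'ROWS' [OPENING] [FORCE]. ROWS is JSON, a list of rows, each a list of 6 numbers: the shift along the tool's x, y, z normalised to -1 to 1, where 1 is 100 mm, then the turn, a rotation vector about the tool's x, y, z normalised to -1 to 1, where 1 is 1.5 rad. In form: [[dx, dy, dz, wx, wy, wz], ...]. A call has 1 to 12 rows; each row is the pose to reach, as a shift and turn from the pose commanded when the call began, along the tool's axes at that moment; what a row does not reach only later rows make up. A row lasts 1/8 s, in which the tool goes at most 62.5 mm and 10.7 degrees, less where a joint would pass 70% of its speed; a pose out of reach is approached as far as the arm can. A call with a number of a shift or a turn outside -1 to 1 is refused whole. A call with a gripper value outside its range is refused whole. OPENING is the closure, from -1 (fully open) to 1 (shut), so that 0 is half open, set as the call begins (- or left out, the last holds). The fingers move at their own pace and stop on an object; FORCE is the grip in N (left out, the last holds). Time passes only in rows, so rows that repeat a pose let the fingers close. It gives the time, the measured TCP pose, the force, the opening and the grip force at its end, in the units of the state.
- robot.read_state(): the state, without advancing time (a new reading comes with each control period).
- optics.snapshot(name): name is "side" or "top"; returns (picture, depth): 480x640x3 uint8, blue, green, red; 480x640 float32, m along the optical axis (not along the pixel's ray), 0 where there is no reading.
- optics.camera_model(name): a dict with "fx", "fy", "cx", "cy" (pixels), "k1" (the pictures are not rectified: a ray, as slopes to the right and down, at radius r is drawn at 1 + k1 r^2 times it, then the intrinsics apply), "rvec" (rotation vector, rad) and "tvec" (3), from world to camera coordinates, as OpenCV has them. Camera axes: x right, y down, z forward; pixel columns grow to the right and rows downward; lengths in m; the calibration is good to about 2 mm. A picture is of the moment at which its call begins. camera_model takes no time and is no camera call.
- robot.sign_off(): hands the job in; it is judged then, once.
The state is a dict: "time_s": time; "q": joint angles; "joint_vel": joint speeds; "tau": joint torques, N m; "eef_pos": TCP position; "eef_rot": TCP orientation; "force": force on the tool from outside, world axes, zero at the start; "torque": the same for the moment, N m; "gripper_width": finger opening in m; "grasp_force": force on a finger pad.
Only numpy, scipy, OpenCV 4.12 (cv2) and the standard library are available. Lean on these libraries where they do the work, as an engineer would, in place of code of your own. Each camera call takes 0.05 s, during which the arm holds its last target. There are 200 camera calls.

## Working session

There is one attempt and no reset: what is moved stays moved. The work goes in short steps, Python scripts to look and compute and a shell command to move; the robot and the scene stay as the last step left them, time stands still between calls to the robot, and variables do not carry over. Pictures are saved under pics/ and viewed, at most 10 in all, crops included, and the job is handed in when it is done.

```bash
mkdir -p pics; ls
cat > h.py <<'E'
import numpy as np, cv2
from cell import robot, optics
from scipy.spatial.transform import Rotation as R
def cam(n):
    m=optics.camera_model(n); Rm=cv2.Rodrigues(np.array(m['rvec'],float))[0]; return m,Rm,np.array(m['tvec'],float).ravel()
def ray(n,u,v):
    m,Rm,t=cam(n); xd,yd=(u-m['cx'])/m['fx'],(v-m['cy'])/m['fy']
    x,y=xd,yd
    for _ in range(20):
        s=1+m['k1']*(x*x+y*y); x,y=xd/s,yd/s
    return -Rm.T@t, Rm.T@np.array([x,y,1.0])
def atz(n,u,v,z):
    o,d=ray(n,u,v); return o+d*(z-o[2])/d[2]
def atd(n,u,v,depth):
    o,d=ray(n,u,v); return o+d*depth
def proj(n,P):
    m,Rm,t=cam(n); p=Rm@np.array(P,float)+t; x,y=p[:2]/p[2]; s=1+m['k1']*(x*x+y*y)
    return m['fx']*x*s+m['cx'], m['fy']*y*s+m['cy']
E
python3 - <<'E'
from h import *
for n in ['side','top']:
    p,d=optics.snapshot(n); cv2.imwrite(f'pics/{n}0.png',p); np.save(f'{n}0.npy',d)
    m,Rm,t=cam(n); print(n,m,-Rm.T@t)
s=robot.read_state();print(s)
E
```

```text
pics
side {'fx': 531.9898877769424, 'fy': 531.9898877769424, 'cx': 311.4834676721651, 'cy': 241.03539232493236, 'k1': 0.04471056333679865, 'rvec': array([ 0.16031747, -2.9026104 ,  1.08523552]), 'tvec': array([0.51247116, 0.09876455, 0.83764608])} [0.45706953 0.52854853 0.69696196]
top {'fx': 536.3582813005944, 'fy': 536.3582813005944, 'cx': 317.0728195065051, 'cy': 240.90778495766668, 'k1': -0.029252529562015527, 'rvec': array([ 2.22718425, -2.16389026,  0.14355091]), 'tvec': array([-0.03459897,  0.51448846,  0.9188799 ])} [0.4312981  0.01853621 0.96118369]
{'time_s': 0.1, 'q': array([ 1.20780511,  0.33387418,  0.03991619,  1.46619546, -0.01341798,
        1.3432838 , -0.0585335 ]), 'joint_vel': array([ 0.00160886, -0.00188003, -0.00127676, -0.00229046,  0.0004961 ,
        0.00240351, -0.00044131]), 'tau': array([ 4.53096087e-03, -6.60013103e+01,  1.36994641e+00, -4.06477082e+01,
        1.68796408e-02,  8.78682069e-03,  1.03831132e-04]), 'eef_pos': array([ 0.16933093, -0.62712835,  0.23048267]), 'eef_rot': array([ 9.91320271e-01,  1.31466960e-01, -1.46297883e-04, -7.32658520e-04]), 'force': array([-0.00707258, -1.12323221,  0.18743366]), 'torque': array([ 0.00353338, -0.05721935,  0.0261975 ]), 'grasp_force': 0.0, 'gripper_width': 0.08510411702932012}
```

View pics/top0.png

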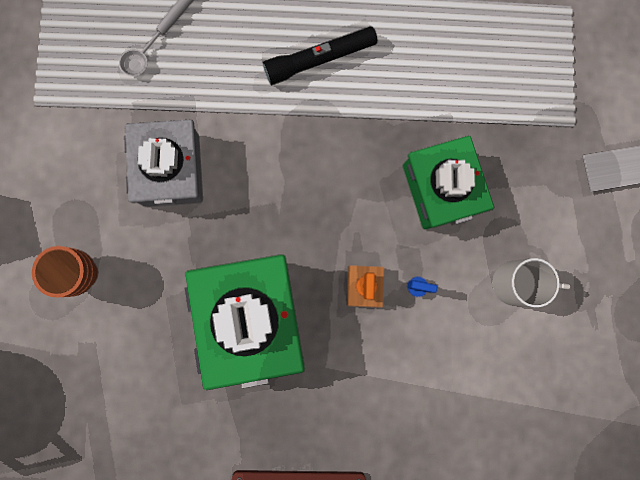

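View pics/side0.png

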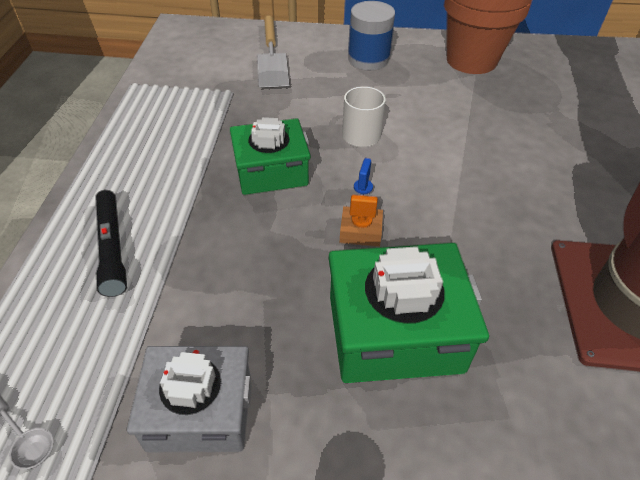

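The top view shows the orange key in its block at (367,287), with the blue look-alike at (422,287). There are two green boxes, a small one at (450,182) and a large one at (245,320), and the grey box at (160,160). I take the small one: its lid is about 70 px across, which is about 0.114 m and fits 134 x 114. An enlarged crop will confirm.

Run:
```python
from h import *
p=cv2.imread('pics/top0.png');s=cv2.imread('pics/side0.png')
def c(im,x,y,w,h,k): return cv2.resize(im[y:y+h,x:x+w],None,fx=k,fy=k,interpolation=cv2.INTER_NEAREST)
a=c(p,400,130,100,75,4); b=c(p,330,250,100,75,4); e=c(s,220,105,100,75,4); f=c(s,320,150,100,75,4)
cv2.imwrite('pics/crop1.png',np.vstack([np.hstack([a,b]),np.hstack([e,f])]))
d=np.load('top0.npy')
for u,v in [(456,178),(445,178),(440,178),(467,178),(420,190),(367,275),(367,288),(371,290),(355,300),(400,320),(520,230),(245,300)]:
    print(u,v,d[v,u],atd('top',u,v,d[v,u]).round(4))
ds=np.load('side0.npy')
for u,v in [(363,202),(268,126),(240,135),(362,235)]: print(u,v,ds[v,u],atd('side',u,v,ds[v,u]).round(4))
```

```text
456 178 0.893627 [ 0.6218 -0.2463  0.0911]
445 178 0.8768718 [ 0.6177 -0.2232  0.1066]
440 178 0.87679887 [ 0.6174 -0.215   0.1064]
467 178 0.8756272 [ 0.6185 -0.259   0.1094]
420 190 0.9043842 [ 0.6021 -0.1891  0.0762]
367 275 0.88059324 [ 0.4562 -0.1009  0.0834]
367 288 0.8776837 [ 0.4349 -0.1011  0.0845]
371 290 0.8784494 [ 0.4319 -0.1079  0.0837]
355 300 0.93067664 [ 0.4139 -0.0882  0.0288]
400 320 0.9577407 [ 0.3798 -0.1728  0.002 ]
520 230 0.9849208 [ 0.5492 -0.3946 -0.0011]
245 300 0.8006838 [0.4118 0.0908 0.1519]
363 202 0.8729102 [ 0.4415 -0.098   0.0802]
268 126 0.96756333 [ 0.6227 -0.2502  0.1037]
240 135 0.98733044 [ 0.6762 -0.2479  0.0806]
362 235 0.9015105 [ 0.438  -0.0764  0.0233]
```

View pics/crop1.png

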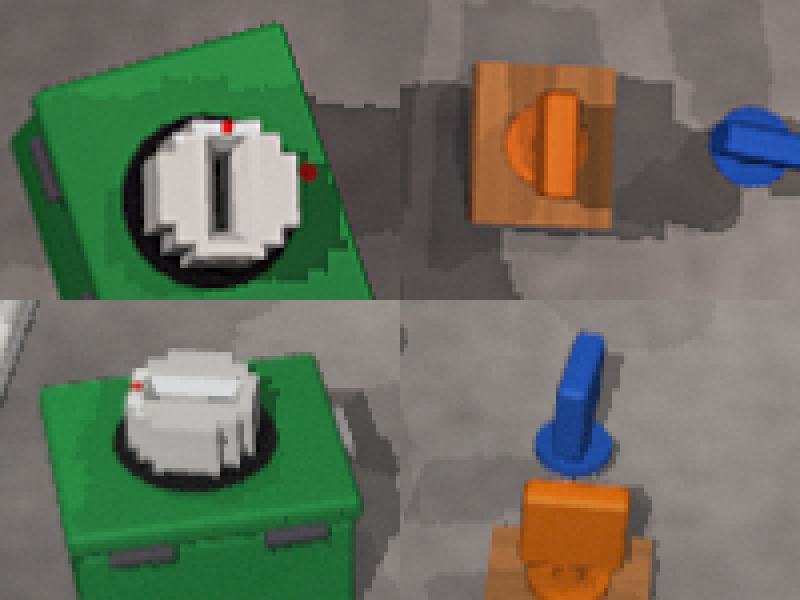

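Confirmed: the orange key stands in its block (paddle at crop (560,145) → full (370,286)). The small green box's disc is centred near (455,177) with its slot almost vertical in the image, and its own dot near (457,162), the lid dot near (477,173). The disc top is 108 mm up.

```bash
cat > meas.py <<'E'
from h import *
def grid(n,d,u0,v0,u1,v1):
    out=[]
    for v in range(v0,v1):
        for u in range(u0,u1):
            if d[v,u]>0: out.append([u,v,*atd(n,u,v,d[v,u])])
    return np.array(out)
E
python3 - <<'E'
from meas import *
d=np.load('top0.npy');p=cv2.imread('pics/top0.png')
g=grid('top',d,340,260,400,310)
k=g[(g[:,4]>.076)]; print('key',len(k),k[:,2:].mean(0)); r=cv2.minAreaRect((k[:,2:4]*1e3).astype(np.float32)); print(r)
g=grid('top',d,420,150,490,210); t=g[(g[:,4]>.098)&(g[:,4]<.118)]
print('disc',cv2.minEnclosingCircle((t[:,2:4]*1e3).astype(np.float32)),t[:,4].mean())
# dark slot
pix=np.array([[u,v] for v in range(160,195) for u in range(447,463) if p[v,u].astype(int).max()<130])
W=np.array([atz('top',u,v,.108) for u,v in pix])[:,:2]
print('dark',len(W),W.mean(0),W.min(0),W.max(0)); 
e=np.linalg.eigh(np.cov(W.T))[1][:,1];print('ang',np.degrees(np.arctan2(e[1],e[0])), cv2.minAreaRect((W*1e3).astype(np.float32)))
# box lid
m=cv2.inRange(cv2.cvtColor(p,cv2.COLOR_BGR2HSV),(50,80,60),(75,255,255))
g=grid('top',d,395,125,500,235); t=np.array([q for q in g if m[int(q[1]),int(q[0])] and q[4]>.068]); print('lid',cv2.minAreaRect((t[:,2:4]*1e3).astype(np.float32)),t[:,4].mean())
s=cv2.imread('pics/side0.png'); ds=np.load('side0.npy')
g=grid('side',ds,335,190,390,225); t=g[(g[:,4]>.05)]; print('key side',cv2.minAreaRect((t[:,2:4]*1e3).astype(np.float32)),t[:,4].max())
print([ (n,atz('top',u,v,z).round(4)) for n,u,v,z in [('dot',457,162,.108),('liddot',477,173,.08)]])
E
```

```text
Traceback (most recent call last):
  File "meas.py", line 6, in grid
    if d[v,u]>0: out.append([u,v,*atd(n,u,v,d[v,u])])
                                  ~~~^^^^^^^^^^^^^^
  File "h.py", line 15, in atd
    o,d=ray(n,u,v); return o+d*depth
        ~~~^^^^^^^
  File "h.py", line 7, in ray
    m,Rm,t=cam(n); xd,yd=(u-m['cx'])/m['fx'],(v-m['cy'])/m['fy']
           ~~~^^^
  File "h.py", line 5, in cam
    m=optics.camera_model(n); Rm=cv2.Rodrigues(np.array(m['rvec'],float))[0]; return m,Rm,np.array(m['tvec'],float).ravel()
ValueError: time passes only in moves, steps and waits
```

```bash
sed -i 's/^def cam/import functools\n@functools.lru_cache(None)\ndef cam/' h.py
python3 - <<'E'
from meas import *
d=np.load('top0.npy');p=cv2.imread('pics/top0.png')
g=grid('top',d,340,260,400,310)
k=g[(g[:,4]>.076)]; print('key',len(k),k[:,2:].mean(0)); r=cv2.minAreaRect((k[:,2:4]*1e3).astype(np.float32)); print(r)
g=grid('top',d,420,150,490,210); t=g[(g[:,4]>.098)&(g[:,4]<.118)]
print('disc',cv2.minEnclosingCircle((t[:,2:4]*1e3).astype(np.float32)),t[:,4].mean())
pix=np.array([[u,v] for v in range(160,195) for u in range(447,463) if p[v,u].astype(int).max()<130])
W=np.array([atz('top',u,v,.108) for u,v in pix])[:,:2]
print('dark',len(W),W.mean(0),W.min(0),W.max(0)); 
e=np.linalg.eigh(np.cov(W.T))[1][:,1];print('ang',np.degrees(np.arctan2(e[1],e[0])), cv2.minAreaRect((W*1e3).astype(np.float32)))
m=cv2.inRange(cv2.cvtColor(p,cv2.COLOR_BGR2HSV),(50,80,60),(75,255,255))
g=grid('top',d,395,125,500,235); t=np.array([q for q in g if m[int(q[1]),int(q[0])] and q[4]>.068]); print('lid',cv2.minAreaRect((t[:,2:4]*1e3).astype(np.float32)),t[:,4].mean())
s=cv2.imread('pics/side0.png'); ds=np.load('side0.npy')
g=grid('side',ds,335,190,390,225); t=g[(g[:,4]>.05)]; print('key side',cv2.minAreaRect((t[:,2:4]*1e3).astype(np.float32)),t[:,4].max())
print([ (n,atz('top',u,v,z).round(4)) for n,u,v,z in [('dot',457,162,.108),('liddot',477,173,.08)]])
E
```

```text
key 230 [ 0.43943632 -0.10652307  0.08251934]
((440.0209655761719, -106.98625183105469), (13.88239574432373, 43.07700729370117), 88.48433685302734)
disc ((619.4571533203125, -241.80569458007812), 32.27559280395508) 0.10590823327380795
dark 138 [ 0.61774366 -0.23833367] [ 0.59106831 -0.2511585 ] [ 0.64753209 -0.22608054]
ang 179.8782267365038 ((619.68603515625, -237.76097106933594), (56.49436950683594, 24.784231185913086), 2.056103467941284)
lid ((620.0297241210938, -241.4206085205078), (133.49913024902344, 114.47991180419922), 18.746299743652344) 0.07858608493290274
key side ((440.6024475097656, -104.6199951171875), (16.83353042602539, 43.78778839111328), 88.46192932128906) 0.0850736731731997
[('dot', array([ 0.6448, -0.2428,  0.108 ])), ('liddot', array([ 0.6342, -0.2859,  0.08  ]))]
```

Disc and lid both centre at about (0.620, -0.2415), with the box yawed 18.7°. The slot's yaw is about 0°, with home at -71.3°. The key is at (0.440, -0.106), yaw -1.5°. I need the half-turned grasp to keep joint 7 in range, so I transit at height first.

```bash
for i in 1 2 3 4 5; do :; done
python3 -m inch '[[0.40,-0.43,0,0,0,0],[0.794,-0.865,0,0,0,0],[0.794,-0.865,0,0,0,0]]' -0.2 40
python3 -m inch '[[0.40,-0.43,0,0,0,0],[0.794,-0.865,0,0,0,0],[0.794,-0.865,0,0,0,0]]'
python3 -m inch '[[0.40,-0.43,0,0,0,0],[0.794,-0.865,0,0,0,0],[0.794,-0.865,0,0,0,0]]'
python3 -m inch '[[0.40,-0.43,0,0,0,0],[0.794,-0.865,0,0,0,0],[0.794,-0.865,0,0,0,0]]'
python3 -m inch '[[0.40,-0.43,0,0,0,0],[0.794,-0.865,0,0,0,0],[0.794,-0.865,0,0,0,0]]'
python3 -m inch '[[0,0,0,0,0,-0.12],[0,0,0,0,0,-0.24],[0,0,0,0,0,-0.36],[0,0,0,0,0,-0.48],[0,0,0,0,0,-0.6],[0,0,0,0,0,-0.72],[0,0,0,0,0,-0.84],[0,0,0,0,0,-0.95],[0,0,0,0,0,-0.95]]'
python3 -m inch '[[0,0,0,0,0,-0.12],[0,0,0,0,0,-0.24],[0,0,0,0,0,-0.36],[0,0,0,0,0,-0.48],[0,0,0,0,0,-0.6],[0,0,0,0,0,-0.72],[0,0,0,0,0,-0.84],[0,0,0,0,0,-0.95],[0,0,0,0,0,-0.95]]'
cat > st.py <<'E'
from h import *
import sys
s=robot.read_state(); r=R.from_quat(s['eef_rot']); M=r.as_matrix()
print('t',s['time_s'],'pos',s['eef_pos'].round(4),'yaw',np.degrees(np.arctan2(M[1,0],M[0,0])).round(2),'z',M[:,2].round(4),'F',s['force'].round(1),'T',s['torque'].round(2),'w',round(s['gripper_width'],4),'gf',s['grasp_force'],'q7',s['q'][6].round(2))
if len(sys.argv)>3:
    t=np.array(list(map(float,sys.argv[1:4])));print('shift tool mm',(M.T@(t-s['eef_pos'])*1e3).round(1))
if len(sys.argv)>4: print('turn wz rad',-(np.radians(float(sys.argv[4]))-np.arctan2(M[1,0],M[0,0])+np.pi)%(2*np.pi)-np.pi)
E
python3 st.py 0.4402 -0.106 0.047 178.5
```

```text
time_s: 0.48
eef_pos: [0.2269, -0.5195, 0.2313]
eef_rot: [0.991, 0.135, 0.001, -0.001]
force: [0.9, -0.8, 0.1]
gripper_width: 0.0515
grasp_force: 0.0
time_s: 0.85
eef_pos: [0.2801, -0.416, 0.2315]
eef_rot: [0.991, 0.134, 0.0, -0.0]
force: [-0.6, -0.0, -0.1]
gripper_width: 0.0515
grasp_force: 0.0
time_s: 1.23
eef_pos: [0.3336, -0.3123, 0.2315]
eef_rot: [0.991, 0.134, 0.0, -0.0]
force: [0.2, -1.7, -0.3]
gripper_width: 0.0514
grasp_force: 0.0
time_s: 1.6
eef_pos: [0.3875, -0.2085, 0.2315]
eef_rot: [0.991, 0.134, 0.0, -0.0]
force: [0.0, -0.5, 0.3]
gripper_width: 0.0512
grasp_force: 0.0
time_s: 1.98
eef_pos: [0.4415, -0.1045, 0.2315]
eef_rot: [0.991, 0.134, 0.0, -0.0]
force: [-0.3, -0.8, 0.3]
gripper_width: 0.0515
grasp_force: 0.0
time_s: 3.1
eef_pos: [0.4396, -0.1088, 0.2312]
eef_rot: [0.666, 0.746, -0.0, -0.0]
force: [-0.0, -0.4, -0.4]
gripper_width: 0.0516
grasp_force: 0.0
time_s: 4.22
eef_pos: [0.4398, -0.1077, 0.2312]
eef_rot: [0.017, 1.0, -0.0, -0.0]
force: [0.1, 0.1, -0.2]
gripper_width: 0.0513
grasp_force: 0.0
t 4.225 pos [ 0.4398 -0.1077  0.2312] yaw 178.06 z [-2.e-04 -1.e-04 -1.e+00] F [ 0.1  0.1 -0.2] T [-0.04 -0.01  0.03] w 0.0513 gf 0.0 q7 1.7
shift tool mm [ -0.4   1.7 184.2]
turn wz rad -0.0076336316437330964
```

```bash
python3 -m inch '[[0,0.017,0.4,0,0,0],[0,0.017,0.8,0,0,0],[0,0.017,0.95,0,0,0]]'
python3 -m inch '[[0,0,0.3,0,0,0],[0,0,0.6,0,0,0],[0,0,0.89,0,0,0],[0,0,0.89,0,0,0]]'
python3 st.py 0.4402 -0.106 0.047 178.5
python3 - <<'E'
from h import *
p,_=optics.snapshot('side'); q,_=optics.snapshot('top')
c=lambda im,x,y,w,h,k: cv2.resize(im[y:y+h,x:x+w],None,fx=k,fy=k)
cv2.imwrite('pics/g1.png',np.hstack([c(p,290,100,130,160,3),c(q,300,200,130,160,3)]))
E
```

```text
time_s: 4.6
eef_pos: [0.4387, -0.1051, 0.1344]
eef_rot: [0.017, 1.0, 0.0, -0.002]
force: [0.1, -0.5, 0.7]
gripper_width: 0.0511
grasp_force: 0.0
time_s: 5.1
eef_pos: [0.4391, -0.1049, 0.0465]
eef_rot: [0.016, 1.0, 0.0, -0.001]
force: [0.7, 0.1, 0.7]
gripper_width: 0.051
grasp_force: 0.0
t 5.1 pos [ 0.4391 -0.1049  0.0465] yaw 178.22 z [-0.0028  0.001  -1.    ] F [0.7 0.1 0.7] T [ 0.01  0.01 -0.02] w 0.051 gf 0.0 q7 1.6
shift tool mm [-1.1 -1.1 -0.5]
turn wz rad -0.004873369581530618
```

View pics/g1.png

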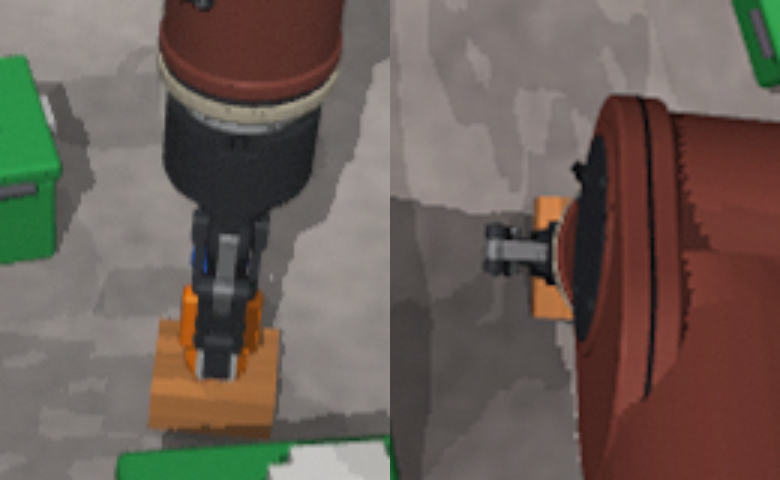

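The side view shows the fingers straddling the orange paddle, centred near (218,300) in the crop, with the tips above the collar. I'll close on it.

```bash
python3 -m inch '[[-0.01,-0.01,0,0,0,0],[-0.01,-0.01,0,0,0,0]]' 
python3 -m inch '[[0,0,0,0,0,0],[0,0,0,0,0,0],[0,0,0,0,0,0],[0,0,0,0,0,0],[0,0,0,0,0,0]]' 1 70
python3 st.py
```

```text
time_s: 5.45
eef_pos: [0.4418, -0.1061, 0.0484]
eef_rot: [0.014, 1.0, -0.0, 0.001]
force: [-0.6, 0.5, -0.3]
gripper_width: 0.0509
grasp_force: 0.0
time_s: 6.08
eef_pos: [0.4411, -0.1058, 0.0476]
eef_rot: [0.014, 1.0, -0.0, 0.0]
force: [-1.1, 0.2, 4.9]
gripper_width: 0.0134
grasp_force: 68.5
t 6.075 pos [ 0.4411 -0.1058  0.0476] yaw 178.4 z [ 2.e-04 -1.e-04 -1.e+00] F [-1.1  0.2  4.9] T [0.04 0.27 0.  ] w 0.0134 gf 68.53466033935547 q7 1.61
```

```bash
python3 -m inch '[[0,0,-0.15,0,0,0],[0,0,-0.3,0,0,0],[0,0,-0.65,0,0,0],[0,0,-1,0,0,0],[0,0,-1,0,0,0]]'
python3 -m inch '[[0,0,-0.2,0,0,0],[0,0,-0.4,0,0,0],[0,0,-0.4,0,0,0]]'
python3 st.py 0.5302 -0.1735 0.187 180
```

```text
time_s: 6.7
eef_pos: [0.4429, -0.1061, 0.1508]
eef_rot: [0.014, 1.0, -0.001, 0.003]
force: [0.4, 0.0, -0.9]
gripper_width: 0.0132
grasp_force: 68.1
time_s: 7.08
eef_pos: [0.4416, -0.1059, 0.1882]
eef_rot: [0.014, 1.0, -0.0, 0.001]
force: [0.4, -0.4, -0.6]
gripper_width: 0.0132
grasp_force: 68.1
t 7.075 pos [ 0.4416 -0.1059  0.1882] yaw 178.4 z [ 2.e-03 -6.e-04 -1.e+00] F [ 0.4 -0.4 -0.6] T [-0.03 -0.02 -0.  ] w 0.0132 gf 68.10667634010315 q7 1.69
shift tool mm [-90.5 -65.1   1.4]
turn wz rad -0.027908904863378492
```

```bash
python3 -m inch '[[-0.45,-0.325,0,0,0,-0.01],[-0.9,-0.65,0,0,0,-0.018],[-0.9,-0.65,0,0,0,-0.018]]'
python3 -m inch '[[-0.45,-0.35,0,0,0,0],[-0.87,-0.7,0,0,0,0],[-0.87,-0.7,0,0,0,0],[-0.87,-0.7,0,0,0,0],[-0.87,-0.7,0,0,0,0]]'
python3 st.py 0.6205 -0.2415 0.151 180
python3 - <<'E'
from h import *
p,_=optics.snapshot('side'); q,_=optics.snapshot('top'); cv2.imwrite('pics/s1.png',p);cv2.imwrite('pics/t1.png',q)
c=lambda im,x,y,w,h,k: cv2.resize(im[y:y+h,x:x+w],None,fx=k,fy=k,interpolation=cv2.INTER_CUBIC)
cv2.imwrite('pics/g2.png',np.hstack([c(p,215,70,100,140,4),c(q,405,110,100,140,4)]))
print(proj('side',[.6195,-.2415,.108]),proj('side',[.6195,-.2415,.14]))
E
```

```text
time_s: 7.45
eef_pos: [0.5301, -0.1756, 0.1845]
eef_rot: [0.002, 1.0, 0.001, -0.001]
force: [0.0, 0.7, -1.5]
gripper_width: 0.0132
grasp_force: 68.2
time_s: 8.07
eef_pos: [0.6155, -0.242, 0.1875]
eef_rot: [-0.0, 1.0, 0.0, -0.0]
force: [0.5, 0.4, -1.5]
gripper_width: 0.0132
grasp_force: 68.3
t 8.075 pos [ 0.6155 -0.242   0.1875] yaw -179.97 z [-1.e-04  2.e-04 -1.e+00] F [ 0.5  0.4 -1.5] T [ 0.01 -0.03  0.01] w 0.0132 gf 68.30606818199158 q7 1.78
shift tool mm [-5.   0.5 36.5]
turn wz rad 0.0004904699502397136
(np.float64(268.8270835186271), np.float64(127.11760177012891)) (np.float64(267.69935613708674), np.float64(112.11452103022773))
```

View pics/g2.png

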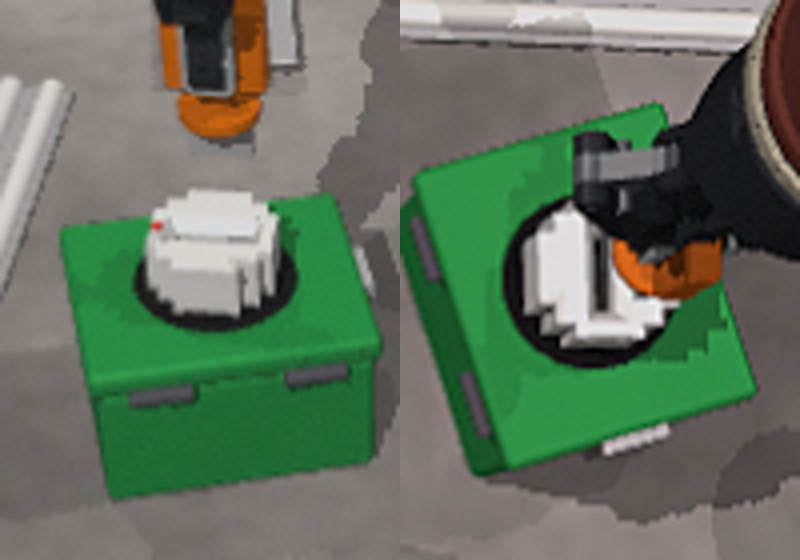

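The side crop shows the blade's end centred near (223,148), i.e. full (270.8,107), and the slot mouth centred near (217,228), i.e. full (269.2,127). That agrees with the projected slot centre (268.8,127.1).

```bash
python3 - <<'E'
from h import *
for x in (-.014,0,.014): print(proj('side',[.6146+x,-.242,.150]))
print('tilted slot ends',[proj('side',[.6195+s*.022*np.cos(a),-.2415+s*.022*np.sin(a),.108]) for a in (0,.1,-.05) for s in(1,-1)])
E
python3 -m inch '[[-0.05,0.005,0.1,0,0,0],[-0.05,0.005,0.2,0,0,0],[-0.05,0.005,0.3,0,0,0],[-0.05,0.005,0.3,0,0,0],[-0.05,0.005,0.3,0,0,0]]'
python3 st.py 0.6205 -0.2415 0.1255 180
python3 - <<'E'
from h import *
p,_=optics.snapshot('side'); cv2.imwrite('pics/s2.png',p)
cv2.imwrite('pics/g3.png',cv2.resize(p[85:160,220:320],None,fx=8,fy=8,interpolation=cv2.INTER_CUBIC))
E
```

```text
(np.float64(278.15146347139387), np.float64(107.81981964012655))
(np.float64(270.1706886864855), np.float64(107.27965900141396))
(np.float64(262.2044977720286), np.float64(106.73787767366392))
tilted slot ends [(np.float64(256.7397262910756), np.float64(126.26572471203492)), (np.float64(280.94797710239), np.float64(127.96672763499119)), (np.float64(256.5850141352837), np.float64(127.01786611669284)), (np.float64(281.0668754553849), np.float64(127.21199197567734)), (np.float64(256.86224756687506), np.float64(125.89320495922146)), (np.float64(280.8427580250845), np.float64(128.34221509066157))]
time_s: 8.8
eef_pos: [0.6211, -0.2429, 0.1574]
eef_rot: [0.0, 1.0, 0.0, 0.0]
force: [0.6, -0.4, 0.1]
gripper_width: 0.0133
grasp_force: 68.3
t 8.8 pos [ 0.6211 -0.2429  0.1574] yaw 179.95 z [ 0.e+00  1.e-04 -1.e+00] F [ 0.6 -0.4  0.1] T [-0.03 -0.   -0.  ] w 0.0133 gf 68.30623984336853 q7 1.77
shift tool mm [ 0.6  1.4 31.9]
turn wz rad -0.0009043894035460909
```

View pics/g3.png

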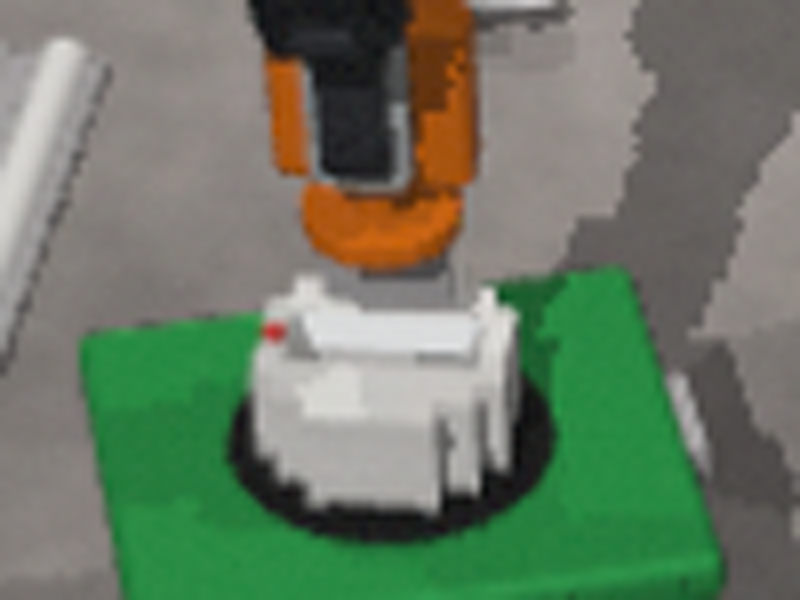

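The side crop shows the blade (about (405,290)) directly over the slot mouth (about (390,335)), with the two aligned. I'll lower it in steps, watching the force.

```bash
python3 -m inch '[[0.005,0.012,0.06,0,0,0],[0.005,0.012,0.12,0,0,0],[0.005,0.012,0.16,0,0,0],[0.005,0.012,0.16,0,0,0]]'
python3 -m inch '[[0,0,0.04,0,0,0],[0,0,0.08,0,0,0],[0,0,0.08,0,0,0]]'
python3 st.py 0.6205 -0.2415 0.1255 180
```

```text
time_s: 9.35
eef_pos: [0.6203, -0.2416, 0.1408]
eef_rot: [0.0, 1.0, 0.0, -0.0]
force: [0.2, -0.1, -0.9]
gripper_width: 0.0134
grasp_force: 68.3
time_s: 9.72
eef_pos: [0.6203, -0.2418, 0.1329]
eef_rot: [0.0, 1.0, 0.0, -0.0]
force: [-0.7, -0.7, -2.1]
gripper_width: 0.0133
grasp_force: 68.2
t 9.725 pos [ 0.6203 -0.2418  0.1329] yaw 179.94 z [-6.e-04  1.e-04 -1.e+00] F [-0.7 -0.7 -2.1] T [-0.15  0.04 -0.03] w 0.0133 gf 68.2466197013855 q7 1.76
shift tool mm [-0.2  0.3  7.4]
turn wz rad -0.0009966739963496174
```

```bash
python3 -m inch '[[0,0,0.03,0,0,0],[0,0,0.06,0,0,0],[0,0,0.075,0,0,0],[0,0,0.075,0,0,0]]'
python3 -m inch '[[0,0,0.01,0,0,0],[0,0,0.015,0,0,0],[0,0,0.015,0,0,0]]'
python3 st.py 0.6205 -0.2415 0.1255 180
```

```text
time_s: 10.22
eef_pos: [0.6206, -0.2417, 0.1258]
eef_rot: [0.0, 1.0, -0.0, -0.0]
force: [-0.2, -1.6, -1.1]
gripper_width: 0.0129
grasp_force: 68.2
time_s: 10.6
eef_pos: [0.6207, -0.2417, 0.1257]
eef_rot: [0.0, 1.0, -0.0, 0.0]
force: [-4.7, 0.4, 8.5]
gripper_width: 0.0133
grasp_force: 69.8
t 10.6 pos [ 0.6207 -0.2417  0.1257] yaw 179.94 z [ 6.e-04 -5.e-04 -1.e+00] F [-4.7  0.4  8.5] T [0.03 0.96 0.07] w 0.0133 gf 69.82054710388184 q7 1.76
shift tool mm [0.2 0.2 0.2]
turn wz rad -0.0009713931893107208
```

The blade is fully in: the collar is on the disc and the force is 8.5 N. Now I'll turn it clockwise.

```bash
python3 -m inch '[[0,0,0,0,0,0.1],[0,0,0,0,0,0.2],[0,0,0,0,0,0.3],[0,0,0,0,0,0.4],[0,0,0,0,0,0.5],[0,0,0,0,0,0.6],[0,0,0,0,0,0.7],[0,0,0,0,0,0.8],[0,0,0,0,0,0.8]]'
python3 st.py 0.6205 -0.2415 0.1255 108.7
python3 -m inch '[[0,0,0,0,0,0.04],[0,0,0,0,0,0.08],[0,0,0,0,0,0.08]]'
python3 st.py 0.6205 -0.2415 0.1255 108.7
python3 -m inch '[[0,0,0,0,0,0.03],[0,0,0,0,0,0.03]]'
python3 st.py 0.6205 -0.2415 0.1255 108.7
```

```text
time_s: 11.72
eef_pos: [0.6215, -0.2417, 0.1257]
eef_rot: [0.566, 0.824, 0.0, 0.001]
force: [-0.5, -0.6, 6.5]
gripper_width: 0.0135
grasp_force: 69.3
t 11.725 pos [ 0.6215 -0.2417  0.1257] yaw 111.07 z [ 2.2e-03 -8.0e-04 -1.0e+00] F [-0.5 -0.6  6.5] T [-0.13  0.06 -0.05] w 0.0135 gf 69.2717456817627 q7 0.63
shift tool mm [ 0.6 -0.8  0.2]
turn wz rad 0.04143411940286512
time_s: 12.1
eef_pos: [0.6214, -0.2418, 0.1257]
eef_rot: [0.614, 0.789, 0.0, 0.001]
force: [-0.0, -0.3, 6.1]
gripper_width: 0.0131
grasp_force: 69.3
t 12.1 pos [ 0.6214 -0.2418  0.1257] yaw 104.28 z [ 2.2e-03 -7.0e-04 -1.0e+00] F [-0.  -0.3  6.1] T [-0.1   0.12 -0.05] w 0.0131 gf 69.29286360740662 q7 0.51
shift tool mm [ 0.5 -0.8  0.2]
turn wz rad -0.07722168752507397
time_s: 12.35
eef_pos: [0.621, -0.2418, 0.1257]
eef_rot: [0.631, 0.776, 0.0, 0.001]
force: [-3.5, 0.2, 7.3]
gripper_width: 0.0131
grasp_force: 69.5
t 12.35 pos [ 0.621  -0.2418  0.1257] yaw 101.71 z [ 1.3e-03 -6.0e-04 -1.0e+00] F [-3.5  0.2  7.3] T [-0.09  0.67  0.04] w 0.0131 gf 69.51001167297363 q7 0.47
shift tool mm [ 0.4 -0.4  0.1]
turn wz rad -0.12202818646288449
```

```bash
python3 -m inch '[[0,0,0,0,0,0.02],[0,0,0,0,0,0.02]]' ; python3 st.py
python3 -m inch '[[0,0,0,0,0,0.02],[0,0,0,0,0,0.02]]' ; python3 st.py
python3 -m inch '[[0,0,0,0,0,0.02],[0,0,0,0,0,0.02],[0,0,0,0,0,0.02]]' ; python3 st.py
```

```text
time_s: 12.6
eef_pos: [0.6209, -0.2419, 0.1256]
eef_rot: [0.643, 0.766, 0.0, 0.001]
force: [-2.6, -0.9, 8.1]
gripper_width: 0.0132
grasp_force: 69.5
t 12.6 pos [ 0.6209 -0.2419  0.1256] yaw 100.03 z [ 1.1e-03 -8.0e-04 -1.0e+00] F [-2.6 -0.9  8.1] T [-0.17  0.7   0.34] w 0.0132 gf 69.54697608947754 q7 0.44
time_s: 12.85
eef_pos: [0.6209, -0.2419, 0.1256]
eef_rot: [0.654, 0.757, -0.0, 0.001]
force: [-3.1, -1.0, 8.4]
gripper_width: 0.0129
grasp_force: 70.1
t 12.85 pos [ 0.6209 -0.2419  0.1256] yaw 98.36 z [ 0.001 -0.001 -1.   ] F [-3.1 -1.   8.4] T [-0.29  0.77  0.88] w 0.0129 gf 70.13026714324951 q7 0.42
time_s: 13.22
eef_pos: [0.6209, -0.2418, 0.1257]
eef_rot: [0.665, 0.747, -0.0, 0.001]
force: [-2.9, -0.4, 6.9]
gripper_width: 0.0134
grasp_force: 73.3
t 13.225 pos [ 0.6209 -0.2418  0.1257] yaw 96.71 z [ 9.0e-04 -1.2e-03 -1.0e+00] F [-2.9 -0.4  6.9] T [-0.35  0.82  1.43] w 0.0134 gf 73.34643244743347 q7 0.39
```

The torque about z rose from 0.05 to 1.4 N m, so the latch is at its hard stop, and the yaw is as expected. I'll back off within the play, release and rise.

```bash
python3 -m inch '[[0,0,-0.01,0,0,-0.05],[0,0,-0.01,0,0,-0.05],[0,0,-0.01,0,0,-0.05]]' ; python3 st.py
python3 -m inch '[[0,0,0,0,0,0],[0,0,0,0,0,0],[0,0,0,0,0,0],[0,0,0,0,0,0],[0,0,0,0,0,0]]' -0.2 20
python3 -m inch '[[0,0,-0.1,0,0,0],[0,0,-0.3,0,0,0],[0,0,-0.6,0,0,0],[0,0,-1,0,0,0],[0,0,-1,0,0,0]]'
python3 -m inch '[[0.4,0,0,0,0,0],[0.9,0,0,0,0,0],[0.9,0,0,0,0,0]]'
python3 -m inch '[[0.4,0,0,0,0,0],[0.9,0,0,0,0,0],[0.9,0,0,0,0,0]]'
python3 st.py
python3 - <<'E'
from h import *
p,_=optics.snapshot('side'); q,_=optics.snapshot('top'); cv2.imwrite('pics/s3.png',p);cv2.imwrite('pics/t3.png',q)
c=lambda im,x,y,w,h,k: cv2.resize(im[y:y+h,x:x+w],None,fx=k,fy=k,interpolation=cv2.INTER_CUBIC)
cv2.imwrite('pics/g4.png',np.hstack([c(p,220,70,100,130,4),c(q,405,110,100,130,4)]))
E
```

```text
time_s: 13.6
eef_pos: [0.6208, -0.2418, 0.1257]
eef_rot: [0.637, 0.771, 0.0, 0.0]
force: [-0.0, -0.6, 3.2]
gripper_width: 0.0133
grasp_force: 68.9
t 13.6 pos [ 0.6208 -0.2418  0.1257] yaw 100.8 z [ 6.e-04 -2.e-04 -1.e+00] F [-0.  -0.6  3.2] T [-0.34  0.07  0.18] w 0.0133 gf 68.8757586479187 q7 0.46
time_s: 14.22
eef_pos: [0.6206, -0.2416, 0.1253]
eef_rot: [0.637, 0.771, 0.0, -0.0]
force: [0.1, 0.1, 0.1]
gripper_width: 0.0513
grasp_force: 0.0
time_s: 14.85
eef_pos: [0.6226, -0.2423, 0.2312]
eef_rot: [0.637, 0.771, 0.001, 0.004]
force: [0.3, -0.4, 0.1]
gripper_width: 0.0512
grasp_force: 0.0
time_s: 15.22
eef_pos: [0.6038, -0.148, 0.2264]
eef_rot: [0.634, 0.773, 0.001, -0.0]
force: [0.7, -0.8, 0.1]
gripper_width: 0.0511
grasp_force: 0.0
time_s: 15.6
eef_pos: [0.5865, -0.0606, 0.2262]
eef_rot: [0.635, 0.773, 0.001, -0.0]
force: [-0.1, 0.2, 0.6]
gripper_width: 0.0511
grasp_force: 0.0
t 15.6 pos [ 0.5865 -0.0606  0.2262] yaw 101.22 z [ 8.0e-04  1.4e-03 -1.0e+00] F [-0.1  0.2  0.6] T [-0.01 -0.01  0.01] w 0.0511 gf 0.0 q7 0.19
```

View pics/g4.png

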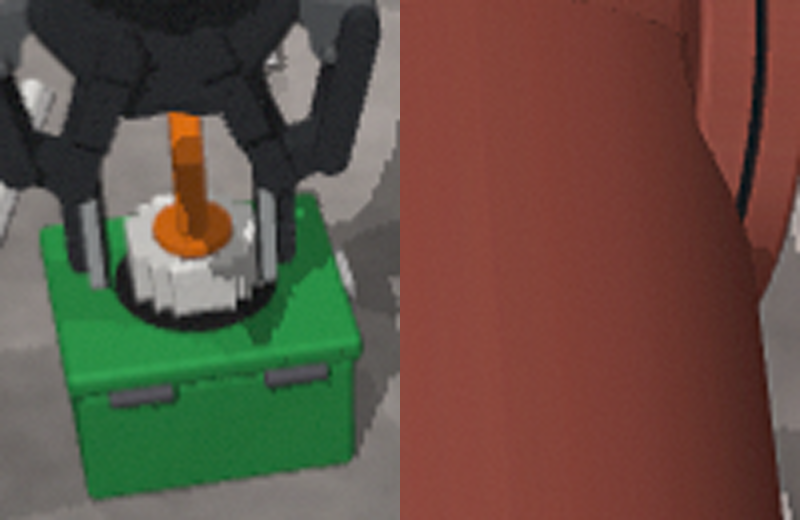

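The side crop shows the key standing with its collar at (195,230) flat on the disc, and the gripper clear. I'll move aside and check the dots from above.

```bash
python3 -m inch '[[0.4,0,-0.2,0,0,0],[0.9,0,-0.4,0,0,0],[0.9,0,-0.4,0,0,0]]'
python3 -m inch '[[0.4,0,0,0,0,0],[0.9,0,0,0,0,0],[0.9,0,0,0,0,0],[0.9,0,0,0,0,0]]'
python3 - <<'E'
from h import *
p,_=optics.snapshot('side'); q,_=optics.snapshot('top')
c=lambda im,x,y,w,h,k: cv2.resize(im[y:y+h,x:x+w],None,fx=k,fy=k,interpolation=cv2.INTER_CUBIC)
cv2.imwrite('pics/g5.png',np.hstack([c(p,220,70,100,130,4),c(q,405,110,100,130,4)]))
E
```

```text
time_s: 16.08
eef_pos: [0.5702, 0.0265, 0.2675]
eef_rot: [0.635, 0.772, 0.002, 0.001]
force: [0.8, -1.0, 0.6]
gripper_width: 0.051
grasp_force: 0.0
time_s: 16.58
eef_pos: [0.5533, 0.1096, 0.265]
eef_rot: [0.638, 0.77, -0.0, 0.0]
force: [0.1, -0.3, 0.5]
gripper_width: 0.0514
grasp_force: 0.0
```

View pics/g5.png

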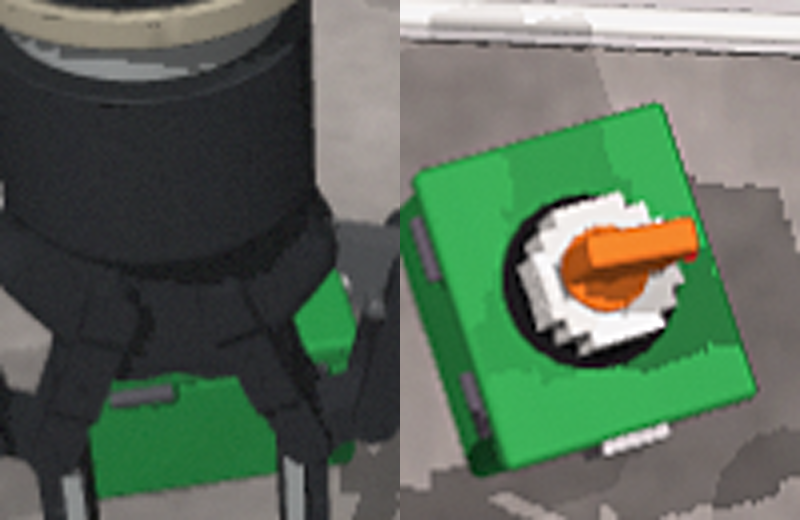

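From above, the key stands in the disc with its paddle pointing at the lid's red dot, (692,256) in the crop, so the latch is home. Handing in.

```bash
python3 -c "
from cell import robot
print(robot.sign_off())"
```

```text
the job is handed in; nothing more can be done
None
```

The orange key stands fully seated in the small green box's latch, turned clockwise to the hard stop and released; the arm stayed clear of the grey box's latch, and I handed the job in at about 17 s.

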